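Find the lens arm with the worn pivot and put its carriage out of use

ROBOT

A 6-joint arm with a two-finger parallel gripper is mounted at the origin on the work surface. World frame = base frame: x ahead of the robot, y to its left, z up, the work surface at z = 0. Lengths are in mm, angles in rad, forces in N, time in s.
With the tool pointing down it reaches from about 300 to 775 mm from the base axis. Payload 14.6 kg.
Tool frame: the origin (TCP) lies on the centre line of the jaws, within the pads' length; the fingertips stand 8 mm ahead of it and the grasp point (between the pads) lies 11 mm behind it; z points along the fingers, y is the direction in which the jaws open and shut (so a half turn about z gives the same grasp; the last joint's range is limited). The gripper opens to 94 mm and grips with 3 to 60 N. Pads are 16 mm wide; open, the fingers measure 119 mm over their backs; the gripper's body (75 mm by 177 mm) begins 78 mm behind the grasp point.
Start: joints at [-0.067, 0.3, 1.521, -0, 1.321, -0.067], TCP at [549.99, -0.002, 213.446] pointing down, gripper open.
Joint ranges: [-3.03, 3.03], [-0.79, 2.21], [0.23, 2.52], [-1.04, 4.18], [0, 3.07], [-2.55, 2.55]. Speed limits (rad/s): [2.22, 2.22, 2.57, 3.14, 3.14, 3.14].

INTERFACE

Orientations are given as [roll, pitch, yaw] about the fixed x, y, z axes, in that order (R = Rz(yaw) Ry(pitch) Rx(roll)).
In Python, from cell import read_state, cams, manip gives the robot as it stands.
- The arm moves only by the shell command python3 -m handwheel 'ROWS' [OPENING] [FORCE]. ROWS is JSON, a list of rows, each a list of 4 numbers: the shift along the tool's x, y, z in m, then the turn about the tool's z in degrees. In form: [[dx, dy, dz, turn], ...]. A call has 1 to 5 rows; each row is the pose to reach, as a shift and turn from the pose measured when the call began, along the tool's axes at that moment; what a row does not reach only later rows make up. A row lasts 1/8 s, in which the tool goes at most 62.5 mm and 10.7 degrees, less where a joint would pass 70% of its speed; a pose out of reach is approached as far as the arm can. A call with a gripper value outside its range is refused whole. OPENING is the closure, from 0 (fully open) to 1 (shut), set as the call begins (- or left out, the last holds). The fingers move at their own pace and stop on an object; FORCE is the grip in N (left out, the last holds). Time passes only in rows, so rows that repeat a pose let the fingers close. It gives the time, the measured TCP pose, the force and the opening at its end, in the units of the state.
- read_state(): the state, without advancing time (a new reading comes with each control period).
- cams.camera(name): name is "scene" or "side" or "wrist"; returns the picture (384x512x3 uint8, red, green, blue); there is no depth.
- cams.get_calibration(name): a dict with "vertical_fov" (degrees; the focal length in pixels is half the picture's height over the tangent of half this angle, whatever the lens; pixels are square), "cx", "cy" (the principal point, pixels), "R" (3x3) and "t" (3): a world point X has camera coordinates R X + t. Camera axes: x right, y down, z forward; pixel columns grow to the right and rows downward; lengths in mm; the calibration is good to about 2 mm. A picture is of the moment at which its call begins: read the wrist's pose just before it. get_calibration takes no time and is no camera call; for the wrist camera it gives the pose at the moment of the call.
- manip.sign_off(): hands the job in, once; it reports no verdict.
The state is a dict: "clock": time; "joints": joint angles; "qd": joint speeds; "effort": joint torques, N m; "eef_pos": TCP position; "eef_rot": TCP orientation; "wrist_force": force on the tool from outside, world axes, zero at the start; "moment": the same for the moment, N m; "finger_gap": finger opening in mm.
Only numpy, scipy, OpenCV 4.12 (cv2) and the standard library are available. Lean on these libraries where they do the work, as an engineer would, in place of code of your own. Each camera call takes 0.05 s, during which the arm holds its last target. There are 200 camera calls.

TASK

Exactly one of the three lens arms on the optical rails has a worn, loose pivot: feel for it by rocking the arms gently from side to side by their thumb posts, and rock the loose one fully from stop to stop. Then put it out of use: slide its carriage along the rail, away from you, until it is home against the stop block at the far end, and let go with its arm left swung over against either of its side stops. Do not force the clamped, sound arms round or shift their carriages, and leave the stand, bottle and screwdriver where they are.

Things in the scene. Friction and masses are not known exactly. Their poses are not given: they have to be found in the camera images.
- rail_a: Aluminium dovetail rail a, fixed to the table, 280 mm long, 60 mm wide, 20 mm high. Origin: middle of its underside; x runs along it, away from the robot, to a dark steel stop block (70 mm wide, 44 mm high) at its far end, whose near face is at x = +126 mm.
- pivot_a (a point): The upright pivot of the lens arm on rail a's carriage, at mid thickness of the arm, 98 mm above the table. The black carriage (70 mm along the rail, 64 wide, top 44 mm above the table) carries a 25 mm post, on which turns a 38 mm hub (top 110 mm above the table).
- post_a (a point): Thumb post of lens arm a: an upright steel rod with a free-turning sleeve (so that it turns easily between fingers), 14 mm in diameter, from 104 to 156 mm above the table, 70 mm from the pivot on the robot's side. This point is on its axis, 138 mm up (18 mm below its top). The arm is an 18 mm wide, 12 mm thick aluminium bar; at its other end, 51 mm beyond the pivot, stands a black round lens cell, 52 mm in diameter, its top 146 mm above the table.
- slide_a (a joint): Carriage a along its rail, m: grows away from the robot, in the rail's +x. The pivot is at rail x = -80 mm + this value; 0.170 is home against the far stop block. It starts between 0.01 and 0.05; about 7 N of friction.
- lens_a (a joint): Angle of lens arm a on its carriage, rad, anticlockwise seen from above; 0 = in line with the rail. All three arms start within 0.02 of 0. The arm with the worn pivot moves with under 1 N at the thumb post between its stops at -0.18 and +0.18 (12.5 mm to each side), and stays where it is left. A sound arm is clamped: it does not give at 10 N; forced with over 20 N at the thumb post it slips, by up to 7 mm, and is then out of adjustment.
- rail_b: Aluminium dovetail rail b, fixed to the table, 280 mm long, 60 mm wide, 20 mm high. Origin: middle of its underside; x runs along it, away from the robot, to a dark steel stop block (70 mm wide, 44 mm high) at its far end, whose near face is at x = +126 mm.
- pivot_b (a point): The upright pivot of the lens arm on rail b's carriage, at mid thickness of the arm, 98 mm above the table. The black carriage (70 mm along the rail, 64 wide, top 44 mm above the table) carries a 25 mm post, on which turns a 38 mm hub (top 110 mm above the table).
- post_b (a point): Thumb post of lens arm b: an upright steel rod with a free-turning sleeve (so that it turns easily between fingers), 14 mm in diameter, from 104 to 156 mm above the table, 70 mm from the pivot on the robot's side. This point is on its axis, 138 mm up (18 mm below its top). The arm is an 18 mm wide, 12 mm thick aluminium bar; at its other end, 51 mm beyond the pivot, stands a black round lens cell, 52 mm in diameter, its top 146 mm above the table.
- slide_b (a joint): Carriage b along its rail, m: grows away from the robot, in the rail's +x. The pivot is at rail x = -80 mm + this value; 0.170 is home against the far stop block. It starts between 0.01 and 0.05; about 7 N of friction.
- lens_b (a joint): Angle of lens arm b on its carriage, rad, anticlockwise seen from above; 0 = in line with the rail. All three arms start within 0.02 of 0. The arm with the worn pivot moves with under 1 N at the thumb post between its stops at -0.18 and +0.18 (12.5 mm to each side), and stays where it is left. A sound arm is clamped: it does not give at 10 N; forced with over 20 N at the thumb post it slips, by up to 7 mm, and is then out of adjustment.
- rail_c: Aluminium dovetail rail c, fixed to the table, 280 mm long, 60 mm wide, 20 mm high. Origin: middle of its underside; x runs along it, away from the robot, to a dark steel stop block (70 mm wide, 44 mm high) at its far end, whose near face is at x = +126 mm.
- pivot_c (a point): The upright pivot of the lens arm on rail c's carriage, at mid thickness of the arm, 98 mm above the table. The black carriage (70 mm along the rail, 64 wide, top 44 mm above the table) carries a 25 mm post, on which turns a 38 mm hub (top 110 mm above the table).
- post_c (a point): Thumb post of lens arm c: an upright steel rod with a free-turning sleeve (so that it turns easily between fingers), 14 mm in diameter, from 104 to 156 mm above the table, 70 mm from the pivot on the robot's side. This point is on its axis, 138 mm up (18 mm below its top). The arm is an 18 mm wide, 12 mm thick aluminium bar; at its other end, 51 mm beyond the pivot, stands a black round lens cell, 52 mm in diameter, its top 146 mm above the table.
- slide_c (a joint): Carriage c along its rail, m: grows away from the robot, in the rail's +x. The pivot is at rail x = -80 mm + this value; 0.170 is home against the far stop block. It starts between 0.01 and 0.05; about 7 N of friction.
- lens_c (a joint): Angle of lens arm c on its carriage, rad, anticlockwise seen from above; 0 = in line with the rail. All three arms start within 0.02 of 0. The arm with the worn pivot moves with under 1 N at the thumb post between its stops at -0.18 and +0.18 (12.5 mm to each side), and stays where it is left. A sound arm is clamped: it does not give at 10 N; forced with over 20 N at the thumb post it slips, by up to 7 mm, and is then out of adjustment.
- stand: Bystander: yellow plastic sample stand, 100 x 100 mm, 46 mm high, with a round dish and white block on it; origin at the middle of its underside.
- bottle: Bystander: white closed bottle, 60 mm in diameter, 130 mm high; origin at the middle of its underside.
- driver: Bystander: screwdriver lying on the table, 170 mm long; origin below its middle.

How it is judged (in metres and radians):
On the way, in this order (a step that is already met when the one before it is completed fails the run):
1. the loose arm is swung to one end of its play (beyond 0.12 rad), the carriages still in their places (within 25 mm) (((value of joint lens_a above 0.12 rad or value of joint lens_a below -0.12 rad) or (value of joint lens_b above 0.12 rad or value of joint lens_b below -0.12 rad) or (value of joint lens_c above 0.12 rad or value of joint lens_c below -0.12 rad)) and distance of each of pivot_a, pivot_b, pivot_c from where it was at the start of the episode below 0.025 m).
2. it is swung back through the middle (within 0.08 rad) (value of joint lens_a between -0.08 and 0.08 rad and value of joint lens_b between -0.08 and 0.08 rad and value of joint lens_c between -0.08 and 0.08 rad and distance of each of pivot_a, pivot_b, pivot_c from where it was at the start of the episode below 0.025 m).
3. it is swung out to an end of its play again (beyond 0.12 rad) (all of step 1).
4. a carriage is slid home to the far stop block (within 6 mm) (value of joint any of slide_a, slide_b, slide_c above 0.164 m), for 0.2 s.
At the end, for the whole second after the job is handed in: The carriage of the loose arm is at rest within 6 mm of the far stop block, with its arm swung more than 0.12 rad to either side (a sound arm cannot turn so far); the thumb posts of the two sound arms are within 5 mm of where they were, and the stand, bottle and screwdriver within 20 mm (((value of joint slide_a above 0.164 m and (value of joint lens_a above 0.12 rad or value of joint lens_a below -0.12 rad) and velocity of joint slide_a between -0.01 and 0.01 m/s and distance of each of post_b, post_c from where it was at the start of the episode below 0.005 m) or (value of joint slide_b above 0.164 m and (value of joint lens_b above 0.12 rad or value of joint lens_b below -0.12 rad) and velocity of joint slide_b between -0.01 and 0.01 m/s and distance of each of post_a, post_c from where it was at the start of the episode below 0.005 m) or (value of joint slide_c above 0.164 m and (value of joint lens_c above 0.12 rad or value of joint lens_c below -0.12 rad) and velocity of joint slide_c between -0.01 and 0.01 m/s and distance of each of post_a, post_b from where it was at the start of the episode below 0.005 m)) and distance of each of stand, bottle, driver from where it was at the start of the episode below 0.02 m); the robot touches nothing.
It fails at once if more than one thumb post is displaced by more than 5 mm (a sound arm forced round, or its carriage shifted) (distance of each of post_a, post_b from where it was at the start of the episode above 0.005 m or distance of each of post_b, post_c from where it was at the start of the episode above 0.005 m or distance of each of post_a, post_c from where it was at the start of the episode above 0.005 m).
It fails at once if a bystander (stand, bottle, screwdriver) is moved by more than 20 mm (distance of any of stand, bottle, driver from where it was at the start of the episode above 0.02 m).
It also fails if it takes over 58 s, if anything falls off the work surface, if the arm or the gripper's body presses on something with over 40 N, if the wrist force passes 120 N, or if a joint passes its speed limit or range.

## Working session

There is one attempt and no reset: what is moved stays moved. The work goes in short steps, Python scripts to look and compute and a shell command to move; the robot and the scene stay as the last step left them, time stands still between calls to the robot, and variables do not carry over. Pictures are saved under pics/ and viewed, about 8 in all and at most 12, crops included, and the job is handed in when it is done.

```bash
mkdir -p pics; python3 - <<'E'
from cell import read_state,cams
import cv2
for n in("scene","side","wrist"):
    cv2.imwrite(f"pics/{n}0.png",cams.camera(n)[:,:,::-1]); c=cams.get_calibration(n); print(n,c)
print(read_state())
a=[cv2.imread(f"pics/{n}0.png") for n in("scene","side")]
E
```

```text
scene {'vertical_fov': 45.5053502847517, 'cx': 251.50227333060914, 'cy': 191.97341116721176, 'R': array([[ 0.73262734,  0.68062561,  0.00244347],
       [ 0.46118995, -0.49377955, -0.73721475],
       [-0.5005607 ,  0.54123058, -0.67565409]]), 't': array([-354.5083236 , -149.19840914, 1546.90181209])}
side {'vertical_fov': 46.46560554774221, 'cx': 251.03373709393276, 'cy': 190.04089478333267, 'R': array([[ 0.95590636, -0.29337466, -0.01320399],
       [-0.15548499, -0.46745166, -0.87023753],
       [ 0.24913342,  0.83391861, -0.49245537]]), 't': array([-472.80858851,  155.85987566, 1154.88791072])}
wrist {'vertical_fov': 71.50180320653459, 'cx': 257.01514391316107, 'cy': 184.63810369379246, 'R': array([[ 9.99999590e-01, -5.36095028e-04, -7.29812496e-04],
       [-3.13260859e-04, -9.60968009e-01,  2.76659336e-01],
       [-8.49642156e-04, -2.76658994e-01, -9.60967783e-01]]), 't': array([-551.335424  ,  -28.02940585,  392.38912499])}
{'clock': 0.15, 'joints': array([-6.65944738e-02,  3.00341253e-01,  1.52142826e+00, -1.03716251e-05,
        1.32069712e+00, -6.66086066e-02]), 'qd': array([-0.00210184, -0.00222916, -0.00150825,  0.0007557 , -0.00203804,
       -0.00065014]), 'effort': array([-2.50185103e-04, -5.31960297e+01, -3.52822959e+01,  7.07691838e-02,
        2.35654798e-02, -3.66386917e-05]), 'eef_pos': array([5.49810773e+02, 1.00810385e-02, 2.13022204e+02]), 'eef_rot': array([-3.14071994e+00, -4.81472659e-05,  1.57081301e+00]), 'wrist_force': array([-0.68586513,  0.37146752,  0.17820384]), 'moment': array([ 0.0102022 ,  0.00257542, -0.02077297]), 'finger_gap': 93.74825853875191}
```

View pics/scene0.png

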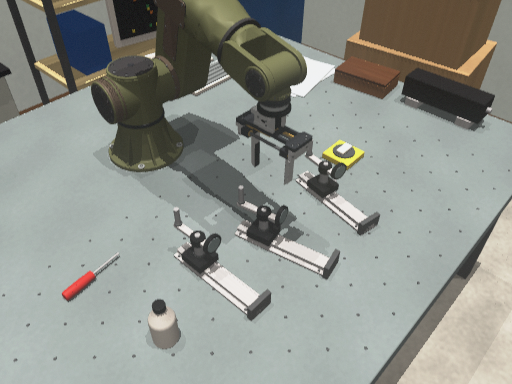

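View pics/side0.png

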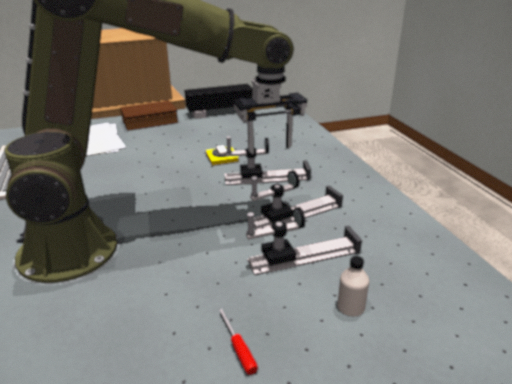

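The scene view shows three rails, with posts near (177,215), (241,194) and (310,155). The driver is at (90,278), the bottle at (163,325) and the stand at (343,153). Next I'll enlarge.

```bash
python3 - <<'E'
import cv2
a=cv2.imread("pics/scene0.png")[140:320,160:390]
cv2.imwrite("pics/s1.png",cv2.resize(a,None,fx=3.3333,fy=3.3333,interpolation=cv2.INTER_CUBIC))
a=cv2.imread("pics/side0.png")[120:280,210:370]
cv2.imwrite("pics/d1.png",cv2.resize(a,None,fx=3.75,fy=3.75,interpolation=cv2.INTER_CUBIC))
E
```

```text
(no output)
```

View pics/s1.png

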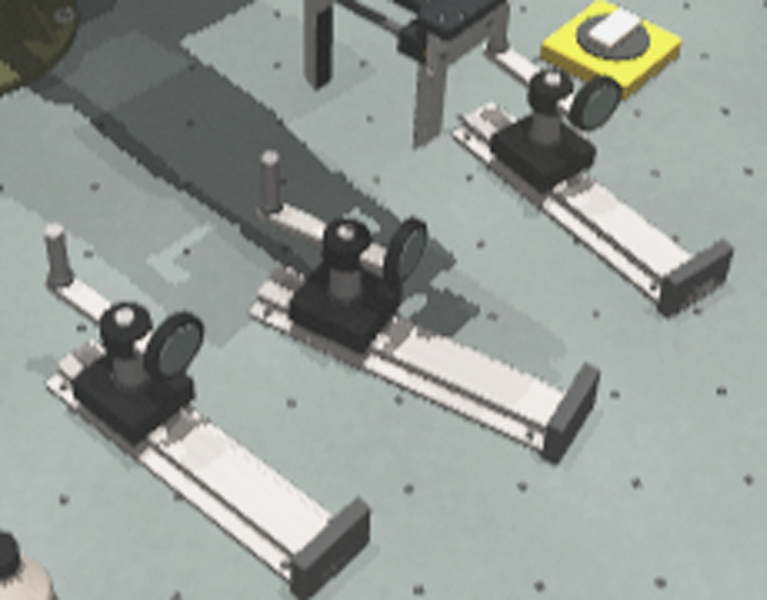

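View pics/d1.png

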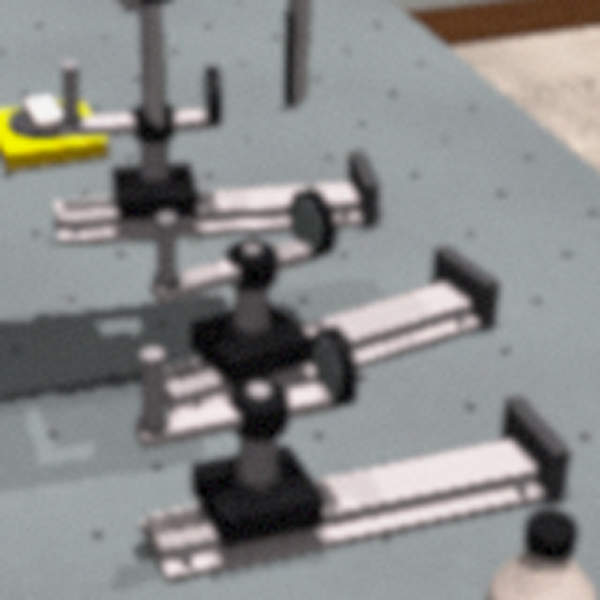

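View pics/wrist0.png

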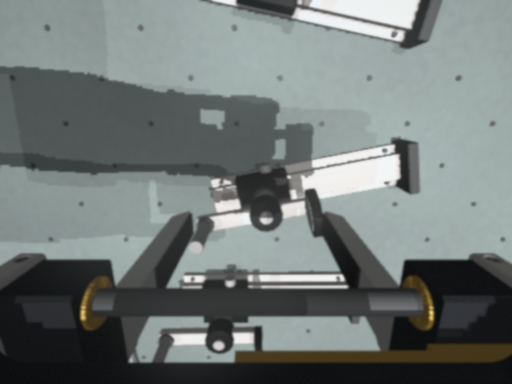

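```bash
cat > h.py <<'E'
import numpy as np
from cell import cams
def ray(n,u,v,z,H=384,c=None):
    c=c or cams.get_calibration(n); f=H/2/np.tan(np.radians(c["vertical_fov"]/2))
    R=np.array(c["R"]);t=np.array(c["t"]); C=-R.T@t
    d=R.T@np.array([(u-c["cx"])/f,(v-c["cy"])/f,1]); return (C+d*(z-C[2])/d[2])[:2]
E
python3 - <<'E'
from h import *
s=lambda u,v,z:ray("scene",u/3.3333+160-.5,v/3.3333+140-.5,z).round(1)
d=lambda u,v,z:ray("side",u/3.75+210-.5,v/3.75+120-.5,z).round(1)
w=lambda u,v,z:ray("wrist",u,v,z).round(1)
print("P1",s(54,231,156),d(152,352,156),w(163,340,156))
print("P2",s(270,158,156),d(166,216,156),w(196,248,156))
print("P3",d(70,66,156))
print("H1",s(124,313,110),d(257,388,110),w(219,345,110))
print("H2",s(346,229,110),d(252,248,110),w(266,215,110))
print("H3",s(551,77,110))
# stop block top corners z=44
print("stop1",s(292,562,44),s(369,505,44),d(510,402,44),d(567,458,44))
print("stop2",s(547,430,44),s(598,370,44),d(437,252,44),d(497,297,44))
print("stop3",s(662,282,44),s(730,245,44),d(352,155,44),d(377,192,44))
E
```

```text
P1 [ 431.8 -214.4] [ 429.3 -212.2] [ 450.7 -157.6]
P2 [491.4 -49.9] [489.5 -48. ] [493.  -47.5]
P3 [493.4 232. ]
H1 [ 495.  -207.9] [ 500.2 -203.9] [ 502.1 -213.8]
H2 [555.1 -32.4] [559.2 -31.8] [561.3 -32.7]
H3 [559.8 227.4]
stop1 [ 698.9 -246.2] [ 706.6 -175.8] [ 694.5 -181.9] [ 699.4 -251.9]
stop2 [758.7 -37.4] [753.   35.3] [738.6  27.2] [751.4 -51.3]
stop3 [737.6 146.6] [755.3 220.6] [743.8 213.1] [735.7 139.3]
```

Triangulated posts: P1 about (430,-213), P2 about (491,-49), P3 about (493,232). Rail headings are about 0, 0.16 and -0.20. I'll move over P2 first, turning the jaws across its rail.

```bash
python3 -m handwheel '[[-0.025,-0.03,0,10],[-0.049,-0.059,0,20],[-0.049,-0.059,0,30],[-0.049,-0.059,0,40],[-0.049,-0.059,0,50]]'; python3 -m handwheel '[[0,0,0,10],[0,0,0,20],[0,0,0,30],[0,0,0,31],[0,0,0,31]]'
python3 - <<'E'
from cell import read_state,cams
import cv2
s=read_state();print(s["eef_pos"],s["eef_rot"],s["wrist_force"],cams.get_calibration("wrist"))
cv2.imwrite("pics/w1.png",cams.camera("wrist")[:,:,::-1])
E
```

```text
clock: 0.78
eef_pos: [490.7, -49.1, 212.9]
eef_rot: [-3.141, 0.001, 0.692]
wrist_force: [0.9, 0.9, 0.2]
finger_gap: 93.7
clock: 1.4
eef_pos: [490.6, -49.0, 212.9]
eef_rot: [-3.141, 0.001, 0.155]
wrist_force: [0.4, 0.1, 0.4]
finger_gap: 93.6
[490.6386866  -49.04433863 212.90768611] [-3.14126378e+00  1.22143370e-03  1.54541025e-01] [0.44654485 0.14636753 0.3604258 ] {'vertical_fov': 71.50180320653459, 'cx': 257.01514391316107, 'cy': 184.63810369379246, 'R': array([[ 1.53408165e-01, -9.88162877e-01, -2.50786738e-04],
       [-9.49266159e-01, -1.47440107e-01,  2.77768203e-01],
       [-2.74517203e-01, -4.23738471e-02, -9.60648095e-01]]), 't': array([-123.3182097 ,  431.26208108,  524.62669437])}
```

View pics/w1.png

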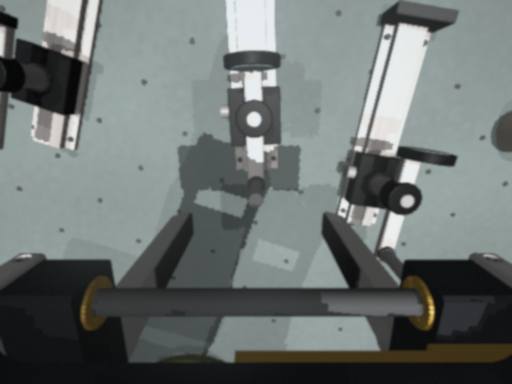

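P2's top is at about (256,197), hub 2 at (254,119), P1's top at (387,253) and hub 1 at (407,201). Rail 2 looks vertical and centred.

```bash
python3 - <<'E'
from h import *
w=lambda u,v,z:ray("wrist",u,v,z).round(1)
print(w(256,198,156),w(254,119,110),w(387,253,156),w(407,201,110))
# rail2 far: edges near top of picture v=20, z=20
for v in (10,30):print(w(227,v,20),w(274,v,20))
# rail1 edges, stop near, and rail3
print(w(391,32,20),w(430,32,20), w(341,215,20))
print(w(47,10,20),w(100,10,20),w(33,138,20),w(76,148,20))
E
```

```text
[494.6 -47.1] [561.  -34.7] [ 458.6 -180.1] [ 500.7 -212.4]
[677.5  16.6] [686.1 -38.9]
[656.3  14. ] [665.1 -42.5]
[ 684.8 -183.9] [ 692.1 -230.9] [ 441.3 -181.2]
[644.6 229.3] [654.3 166.6] [486.8 257.5] [481.9 200.5]
```

```bash
python3 -m handwheel '[[0.002,-0.001,0.03,2],[0.002,-0.001,0.06,2],[0.002,-0.001,0.088,2],[0.002,-0.001,0.088,2]]'; python3 -m handwheel '[[0,0,0,0],[0,0,0,0],[0,0,0,0],[0,0,0,0],[0,0,0,0]]' 1 3;python3 -m handwheel '[[0,0,0,0],[0,0,0,0],[0,0,0,0],[0,0,0,0]]' 1 3
```

```text
clock: 1.95
eef_pos: [491.5, -47.6, 123.5]
eef_rot: [-3.14, 0.005, 0.121]
wrist_force: [0.1, 0.0, 0.7]
finger_gap: 93.6
clock: 2.58
eef_pos: [491.5, -47.6, 123.7]
eef_rot: [-3.14, 0.004, 0.121]
wrist_force: [0.3, -0.7, -1.0]
finger_gap: 47.7
clock: 3.08
eef_pos: [491.5, -47.6, 123.7]
eef_rot: [-3.14, 0.004, 0.121]
wrist_force: [-0.1, 0.1, 0.5]
finger_gap: 13.7
```

Post gripped (gap 13.7 mm). Now a gentle sideways nudge while reading the force.

```bash
python3 -m handwheel '[[0,0.001,0,-3],[0,0.002,0,-3],[0,0.002,0,-3]]' 1 5
```

```text
clock: 3.45
eef_pos: [491.5, -48.4, 123.6]
eef_rot: [-3.138, 0.005, 0.174]
wrist_force: [-2.1, 10.2, 2.3]
finger_gap: 14.7
```

The force built to 10 N over 0.8 mm, so this arm is clamped. Releasing and going to P1.

```bash
python3 -m handwheel '[[0,-0.001,0,0],[0,-0.001,0,0],[0,-0.001,0,0],[0,-0.001,-0.02,0],[0,-0.001,-0.07,0]]' 0; python3 -m handwheel '[[0,0.03,-0.02,0],[-0.03,0.08,-0.02,3],[-0.06,0.12,-0.02,7],[-0.089,0.152,-0.02,9.5],[-0.089,0.152,-0.02,9.5]]'
python3 - <<'E'
from cell import read_state,cams
import cv2
from h import *
s=read_state();print(s["eef_pos"],s["eef_rot"],s["wrist_force"],cams.get_calibration("wrist"))
im=cams.camera("wrist");cv2.imwrite("pics/w2.png",im[:,:,::-1])
E
```

```text
clock: 4.08
eef_pos: [490.8, -47.6, 192.8]
eef_rot: [-3.137, 0.009, 0.174]
wrist_force: [0.4, 0.7, 0.6]
finger_gap: 61.0
clock: 4.7
eef_pos: [428.4, -214.7, 212.9]
eef_rot: [-3.138, 0.009, 0.004]
wrist_force: [0.5, 0.4, -0.1]
finger_gap: 94.1
[ 428.40876286 -214.67627662  212.89554777] [-3.13833329  0.0092911   0.00378815] [ 0.53906311  0.42263744 -0.05008144] {'vertical_fov': 71.50180320653459, 'cx': 257.01514391316107, 'cy': 184.63810369379246, 'R': array([[ 0.00322936, -0.99998983, -0.00314663],
       [-0.95839369, -0.00399316,  0.28542177],
       [-0.28543143,  0.00209398, -0.95839685]]), 't': array([-214.76881143,  380.7864774 ,  514.28578673])}
```

View pics/w2.png

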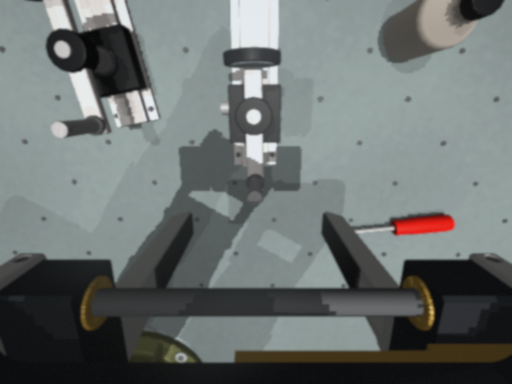

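Post 1 is centred at (255,195), with the driver and bottle well clear. Descending and gripping.

```bash
python3 -m handwheel '[[0.002,0,0.03,0],[0.003,0,0.06,0],[0.003,0,0.088,0],[0.003,0,0.088,0]]'; python3 -m handwheel '[[0,0,0,0],[0,0,0,0],[0,0,0,0],[0,0,0,0],[0,0,0,0]]' 1 3;python3 -m handwheel '[[0,0,0,0],[0,0,0,0],[0,0,0,0],[0,0,0,0]]' 1 3; python3 -m handwheel '[[0,0.001,0,0],[0,0.002,0,0],[0,0.002,0,0]]' 1 5
```

```text
clock: 5.25
eef_pos: [431.1, -211.9, 123.5]
eef_rot: [-3.136, 0.012, 0.007]
wrist_force: [0.4, -1.0, 0.9]
finger_gap: 93.9
clock: 5.88
eef_pos: [431.1, -212.0, 123.7]
eef_rot: [-3.136, 0.012, 0.007]
wrist_force: [0.9, 0.9, -0.3]
finger_gap: 47.4
clock: 6.38
eef_pos: [431.1, -212.1, 123.6]
eef_rot: [-3.136, 0.012, 0.007]
wrist_force: [-0.5, -0.2, -0.2]
finger_gap: 13.7
clock: 6.75
eef_pos: [431.1, -213.0, 123.6]
eef_rot: [-3.134, 0.012, 0.007]
wrist_force: [0.2, 11.2, 3.1]
finger_gap: 14.6
```

Also clamped (11 N at 0.9 mm). By elimination the far-left arm is the loose one, which I'll check by feel. Moving there high up.

```bash
python3 -m handwheel '[[0,-0.001,0,0],[0,-0.001,0,0],[0,-0.001,0,0],[0,-0.001,-0.02,0],[0,-0.001,-0.07,0]]' 0; python3 -m handwheel '[[0,0,-0.02,0],[0,-0.05,-0.02,0],[0.02,-0.1,-0.02,3],[0.03,-0.15,-0.02,6],[0.04,-0.2,-0.02,9]]'; python3 -m handwheel '[[0.03,-0.05,0,0],[0.05,-0.1,0,2],[0.055,-0.15,0,2],[0.056,-0.2,0,2],[0.056,-0.2,0,2]]'
python3 - <<'E'
from cell import read_state,cams
s=read_state();print(s["eef_pos"],s["eef_rot"],s["wrist_force"])
E
```

```text
clock: 7.38
eef_pos: [431.0, -212.2, 192.8]
eef_rot: [-3.132, 0.016, 0.007]
wrist_force: [0.4, -0.5, -0.2]
finger_gap: 61.0
clock: 8.0
eef_pos: [470.2, -10.6, 214.2]
eef_rot: [-3.135, 0.017, -0.152]
wrist_force: [1.0, -0.5, -1.1]
finger_gap: 94.0
clock: 8.62
eef_pos: [555.7, 181.1, 214.0]
eef_rot: [-3.136, 0.018, -0.184]
wrist_force: [-0.4, 0.1, 0.1]
finger_gap: 93.9
[555.73192497 181.14782039 214.01101896] [-3.13562996  0.01762163 -0.18357379] [-0.38187531  0.13435077  0.12222323]
```

```bash
python3 -m handwheel '[[-0.035,-0.02,0,0],[-0.071,-0.039,0,0],[-0.071,-0.039,0,0]]'
python3 - <<'E'
from cell import read_state,cams
import cv2
from h import *
s=read_state();print(s["eef_pos"],s["eef_rot"],s["wrist_force"])
im=cams.camera("wrist");cv2.imwrite("pics/w3.png",im[:,:,::-1])
E
```

```text
clock: 9.0
eef_pos: [491.9, 232.8, 215.9]
eef_rot: [-3.135, 0.017, -0.182]
wrist_force: [1.0, -0.8, 0.2]
finger_gap: 93.9
[491.87730061 232.825967   215.93183451] [-3.13544879  0.01723593 -0.18195564] [ 1.02340452 -0.81041837  0.15863611]
```

View pics/w3.png

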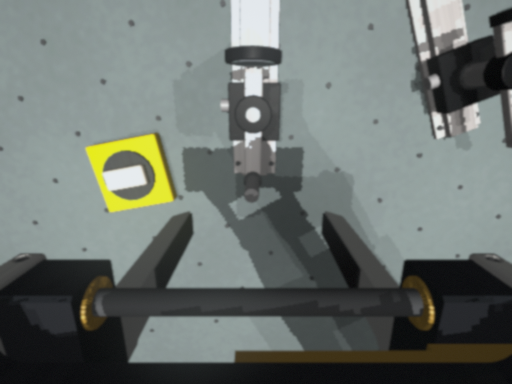

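Post 3 at (252,192) is centred and the stand (130,172) is clear. Descending, gripping and feeling.

```bash
python3 -m handwheel '[[0.003,-0.001,0.03,0],[0.004,-0.001,0.06,0],[0.004,-0.001,0.091,0],[0.004,-0.001,0.091,0]]'; python3 -m handwheel '[[0,0,0,0],[0,0,0,0],[0,0,0,0],[0,0,0,0],[0,0,0,0]]' 1 3;python3 -m handwheel '[[0,0,0,0],[0,0,0,0],[0,0,0,0],[0,0,0,0]]' 1 3; python3 -m handwheel '[[0,0.001,0,0],[0,0.002,0,0],[0,0.002,0,0]]' 1 5
```

```text
clock: 9.55
eef_pos: [495.4, 231.7, 123.1]
eef_rot: [-3.138, 0.02, -0.184]
wrist_force: [0.3, -0.3, 0.9]
finger_gap: 94.3
clock: 10.18
eef_pos: [495.4, 231.8, 123.2]
eef_rot: [-3.138, 0.02, -0.184]
wrist_force: [0.1, -0.3, -0.6]
finger_gap: 47.5
clock: 10.68
eef_pos: [495.3, 231.8, 123.2]
eef_rot: [-3.138, 0.02, -0.184]
wrist_force: [-0.0, 0.1, 0.8]
finger_gap: 13.9
clock: 11.05
eef_pos: [495.1, 229.7, 123.2]
eef_rot: [-3.138, 0.02, -0.184]
wrist_force: [1.3, -1.0, 0.3]
finger_gap: 13.8
```

It moves freely, so this is the loose arm. Rocking it stop to stop.

```bash
python3 -m handwheel '[[0,0.003,0,0],[0.0005,0.006,0,0],[0.0008,0.0085,0,0],[0.0008,0.009,0,0],[0.0008,0.009,0,0]]' 1 6; python3 -m handwheel '[[0,0.0005,0,0],[0,0.001,0,0],[0,0.001,0,0]]' 1 6
```

```text
clock: 11.68
eef_pos: [494.3, 221.9, 123.3]
eef_rot: [-3.135, 0.02, -0.184]
wrist_force: [2.6, 12.1, -2.2]
finger_gap: 19.0
clock: 12.05
eef_pos: [494.0, 222.1, 123.3]
eef_rot: [-3.132, 0.02, -0.184]
wrist_force: [2.7, 11.0, -3.7]
finger_gap: 18.6
```

I felt the stop: 12 N, with the fingers spread slightly. Swinging to the other side measures the whole stroke.

```bash
python3 -m handwheel '[[0,-0.004,0,0],[-0.0008,-0.008,0,0],[-0.0008,-0.012,0,0],[-0.0004,-0.015,0,0],[0,-0.018,0,0]]' 1 6; python3 -m handwheel '[[0,-0.001,0,0],[0,-0.002,0,0],[0,-0.002,0,0]]' 1 6;  python3 -m handwheel '[[0,-0.001,0,0],[0,-0.002,0,0],[0,-0.002,0,0]]' 1 6
```

```text
clock: 12.68
eef_pos: [496.6, 240.1, 123.4]
eef_rot: [-3.133, 0.022, -0.184]
wrist_force: [-6.7, 1.2, 2.3]
finger_gap: 13.8
clock: 13.05
eef_pos: [496.9, 242.1, 123.3]
eef_rot: [-3.133, 0.022, -0.184]
wrist_force: [-2.1, 1.4, 0.6]
finger_gap: 13.9
clock: 13.42
eef_pos: [497.3, 244.1, 123.4]
eef_rot: [-3.133, 0.022, -0.184]
wrist_force: [-0.5, 1.1, -1.5]
finger_gap: 14.0
```

```bash
python3 -m handwheel '[[0,-0.001,0,0],[0,-0.002,0,0],[0,-0.002,0,0]]' 1 6;  python3 -m handwheel '[[0,-0.001,0,0],[0,-0.002,0,0],[0,-0.002,0,0]]' 1 6;python3 -m handwheel '[[0,-0.001,0,0],[0,-0.0015,0,0],[0,-0.0015,0,0]]' 1 6
```

```text
clock: 13.8
eef_pos: [497.9, 246.1, 123.4]
eef_rot: [-3.133, 0.021, -0.184]
wrist_force: [0.5, -0.3, -2.2]
finger_gap: 13.7
clock: 14.18
eef_pos: [498.4, 248.1, 123.3]
eef_rot: [-3.133, 0.021, -0.184]
wrist_force: [3.1, -1.6, -3.0]
finger_gap: 13.8
clock: 14.55
eef_pos: [498.9, 249.6, 123.4]
eef_rot: [-3.132, 0.021, -0.184]
wrist_force: [4.5, -1.2, -3.2]
finger_gap: 14.1
```

```bash
python3 -m handwheel '[[0.001,0,0,0],[0.001,-0.001,0,0],[0.001,-0.0015,0,0]]' 1 6;python3 -m handwheel '[[0,-0.001,0,0],[0,-0.0015,0,0],[0,-0.0015,0,0]]' 1 6
python3 - <<'E'
from cell import read_state,cams
import cv2
a=cams.camera("wrist");cv2.imwrite("pics/w4.png",a[:,:,::-1])
E
```

```text
clock: 14.92
eef_pos: [499.6, 250.3, 123.3]
eef_rot: [-3.134, 0.022, -0.184]
wrist_force: [-4.8, -7.3, 1.7]
finger_gap: 14.0
clock: 15.3
eef_pos: [499.5, 250.5, 123.3]
eef_rot: [-3.137, 0.023, -0.184]
wrist_force: [-3.5, -10.5, 2.1]
finger_gap: 13.8
```

View pics/w4.png

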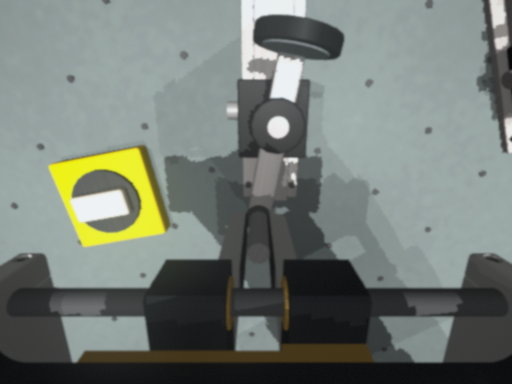

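Arm 3 is hard over against its left stop: post at (260,220), hub at (278,127), lens at (298,37). The total stroke was about 25 mm. Next, the rail heading for the push.

```bash
python3 - <<'E'
from h import *
w=lambda u,v,z:ray("wrist",u,v,z)
H=w(278,127,110);a=[(w(242,v,20)+w(306,v,20))/2 for v in(4,16)]
b=(w(241,170,20)+w(300,170,20))/2
print(H,a,b)
for p in a+[b]:print(np.arctan2(*(p-H)[::-1]),p)
print(np.arctan2(*(a[0]-b)[::-1]))
E
```

```text
[565.60576858 224.85687302] [array([662.44193361, 206.28954253]), array([653.28562897, 207.81947421])] [513.98658734 234.82827259]
-0.1894404273429688 [662.44193361 206.28954253]
-0.19192204081861222 [653.28562897 207.81947421]
2.9507706593459617 [513.98658734 234.82827259]
-0.18992089314533436
```

Heading is -0.19, matching the tool's yaw. About 140 mm to travel, pushing along tool x with a firmer grip.

```bash
python3 -m handwheel '[[0,0,0,0],[0.005,0,0,0],[0.015,0,0,0],[0.03,0,0,0],[0.04,0,0,0]]' 1 25; python3 -m handwheel '[[0.015,0,0,0],[0.03,0,0,0],[0.045,0,0,0],[0.06,0,0,0],[0.06,0,0,0]]'
```

```text
clock: 15.98
eef_pos: [538.8, 242.7, 123.1]
eef_rot: [-3.138, 0.024, -0.184]
wrist_force: [-8.6, -7.5, 11.6]
finger_gap: 13.8
clock: 16.6
eef_pos: [599.2, 231.0, 123.1]
eef_rot: [-3.138, 0.021, -0.185]
wrist_force: [2.9, -6.4, 8.4]
finger_gap: 13.5
```

```bash
python3 -m handwheel '[[0.01,0,0,0],[0.02,0,0,0],[0.028,0,0,0],[0.028,0,0,0]]'; python3 -m handwheel '[[0.002,0,0,0],[0.004,0,0,0],[0.004,0,0,0]]';python3 -m handwheel '[[0.002,0,0,0],[0.003,0,0,0],[0.003,0,0,0]]'
```

```text
clock: 17.1
eef_pos: [627.2, 225.5, 123.2]
eef_rot: [-3.138, 0.021, -0.185]
wrist_force: [-1.5, -4.1, 6.3]
finger_gap: 13.9
clock: 17.48
eef_pos: [630.7, 224.9, 123.3]
eef_rot: [-3.139, 0.022, -0.185]
wrist_force: [-5.8, -2.1, 3.3]
finger_gap: 13.3
clock: 17.85
eef_pos: [633.0, 224.4, 123.4]
eef_rot: [-3.139, 0.024, -0.185]
wrist_force: [-6.7, -1.4, 2.6]
finger_gap: 13.8
```

```bash
for i in 1 2 3; do python3 -m handwheel '[[0.001,0,0,0],[0.003,0,0,0],[0.003,0,0,0]]'|grep -v rot;done
python3 - <<'E'
from cell import read_state,cams
import cv2
a=cams.camera("scene")[110:260,260:410];cv2.imwrite("pics/s5.png",cv2.resize(a,None,fx=4,fy=4,interpolation=cv2.INTER_CUBIC)[:,:,::-1])
E
```

```text
clock: 18.23
eef_pos: [635.4, 223.9, 123.4]
wrist_force: [-6.1, -2.0, 3.4]
finger_gap: 13.7
clock: 18.6
eef_pos: [637.8, 223.5, 123.4]
wrist_force: [-5.8, -2.3, 2.7]
finger_gap: 13.5
clock: 18.98
eef_pos: [640.1, 223.1, 123.4]
wrist_force: [-8.1, -2.1, 3.5]
finger_gap: 12.9
```

```bash
for i in 1 2 3; do python3 -m handwheel '[[0.001,0,0,0],[0.003,0,0,0],[0.003,0,0,0]]'|grep -v rot;done
python3 - <<'E'
from cell import cams
import cv2
a=cams.camera("scene")[110:260,260:410];cv2.imwrite("pics/s5.png",cv2.resize(a,None,fx=4,fy=4,interpolation=cv2.INTER_CUBIC)[:,:,::-1])
E
```

```text
clock: 19.4
eef_pos: [640.7, 223.1, 123.4]
wrist_force: [-22.0, -1.1, 9.1]
finger_gap: 13.5
clock: 19.77
eef_pos: [640.9, 223.2, 123.5]
wrist_force: [-25.7, -2.9, 11.6]
finger_gap: 13.8
clock: 20.15
eef_pos: [641.0, 223.2, 123.4]
wrist_force: [-26.9, -2.9, 11.1]
finger_gap: 13.8
```

View pics/s5.png

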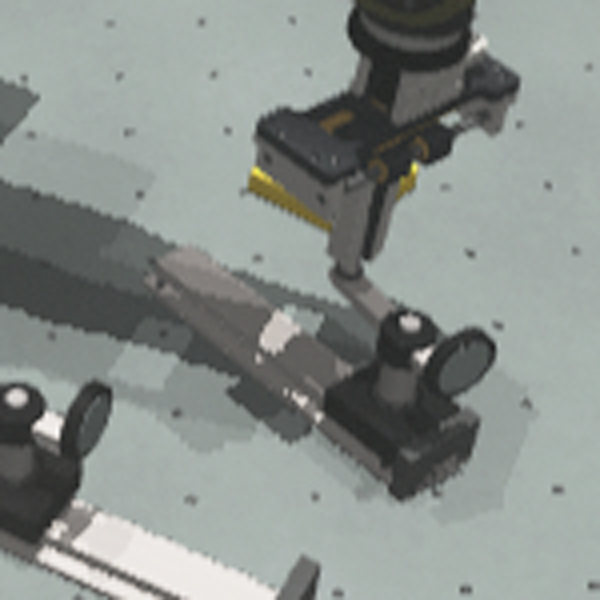

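The carriage is against the block at about (430,460) in the crop; the force rose to 27 N and it went no further. Now confirming the arm is at its side stop, then releasing.

```bash
python3 -m handwheel '[[0,0,0,0],[0,-0.001,0,0],[0,-0.002,0,0],[0,-0.002,0,0]]' 1 10; python3 -m handwheel '[[0,0,0,0],[0,0,0,0],[0,0,0,0],[0,0,0,0],[0,0,0,0]]' 0; python3 -m handwheel '[[0,0,0,0],[0,0,-0.03,0],[0,0,-0.07,0],[-0.03,0,-0.1,0],[-0.05,0,-0.1,0]]' 0
python3 - <<'E'
from cell import read_state,cams
import cv2
s=read_state();print(s["eef_pos"],s["wrist_force"],s["finger_gap"])
cv2.imwrite("pics/w6.png",cams.camera("wrist")[:,:,::-1])
E
```

```text
clock: 20.7
eef_pos: [641.2, 223.5, 123.2]
eef_rot: [3.134, 0.051, -0.182]
wrist_force: [-2.7, -12.6, 1.2]
finger_gap: 13.7
clock: 21.32
eef_pos: [641.2, 223.6, 123.2]
eef_rot: [3.134, 0.051, -0.182]
wrist_force: [-0.1, -0.3, 0.8]
finger_gap: 60.5
clock: 21.95
eef_pos: [597.2, 232.8, 228.5]
eef_rot: [3.136, 0.047, -0.182]
wrist_force: [1.2, -0.6, -0.3]
finger_gap: 93.9
[597.21118606 232.82577417 228.48681929] [ 1.1936035  -0.56637566 -0.33804828] 93.88480536319338
```

View pics/w6.png

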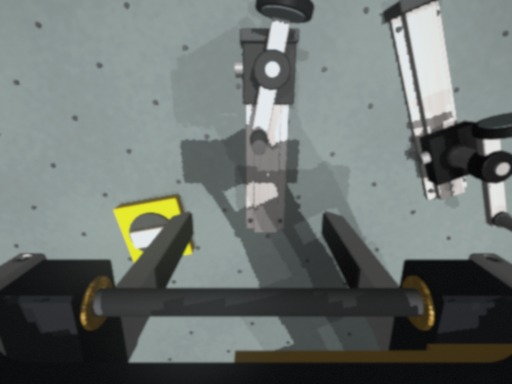

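The carriage is home at (268,65), the arm is still swung (post (259,138), hub (272,70)), and the jaws are clear. Doing a quick angle check, then handing in.

```bash
python3 - <<'E'
from h import *
from cell import manip
P=ray("wrist",259,136,156);H=ray("wrist",272,70,110);print(P,H,np.arctan2(*(H-P)[::-1])+.19,np.hypot(*(H-P)))
print(manip.sign_off())
E
```

```text
[649.08136536 222.22880998] [703.45584843 198.78380037] -0.21709070504630767 59.21362076623226
the job is handed in; nothing more can be done
None
```

The loose arm is the one on the leftmost rail, nearest the yellow stand. It is now out of use, with its carriage home against the far stop block and its arm left swung over against its left side stop. I handed the job in with the gripper open, lifted clear and touching nothing, at about 22 s of the 58 s. Handing in reports no verdict.

- **Finding it:** I gripped each thumb post lightly and nudged it sideways. The middle and right-hand arms resisted with 10–11 N after less than 1 mm, so they are clamped. The left arm moved freely, and I rocked it from stop to stop over about 25 mm.
- **Sliding it home:** I pushed the carriage about 145 mm along its rail. It stopped dead and the force rose to about 27 N. The scene camera shows it against the block.
- **Arm position at the end:** Just before letting go I pressed the arm against its side stop and felt 12.6 N. The last wrist picture put it at about -0.22 rad. That is rough: it is past the ±0.18 stop, and the post-to-pivot distance came out at 59 mm instead of 70 mm. It still agrees with the arm being fully over.
- **Not measured again:** I did not re-measure the two sound posts or the stand, bottle and screwdriver at the end. I shifted the tool only 0.8–0.9 mm on each sound post and put it back. I saw no sign of the robot touching the bystanders.

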